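# Square a glass specimen plate into its jig with a nudging tool

## Robot

A 7-joint arm with a two-finger parallel gripper is mounted at the origin on the work surface. World frame = base frame: x ahead of the robot, y to its left, z up, the work surface at z = 0. Lengths are in m, angles in rad, forces in N, time in s.
With the tool pointing down it reaches from about 0.425 to 0.925 m from the base axis. Payload 6.8 kg.
Tool frame: the origin (TCP) lies on the centre line of the jaws, within the pads' length; the fingertips stand 17 mm ahead of it and the grasp point (between the pads) lies 2 mm behind it; z points along the fingers, x is the direction in which the jaws open and shut, and the axes are right-handed (so a half turn about z gives the same grasp; the last joint's range is limited). The gripper opens to 85 mm and grips with 20 to 120 N. Pads are 22 mm wide; open, the fingers measure 114 mm over their backs; the gripper's body (76 mm by 85 mm) begins 54 mm behind the grasp point. The pads swing forward as they close: fully open they stand 13 mm farther back than shut.
Start: joints at [1.086, 0.477, 0.022, 1.555, -0.011, 1.109, -0.083], TCP at [0.248, -0.628, 0.248] pointing down, gripper open.
Joint ranges: [-2.96, 2.96], [-0.34, 2.1], [-1.41, 1.46], [0.24, 2.44], [-1.37, 4.51], [0.17, 1.92], [-2.96, 2.96]. Speed limits (rad/s): [2.39, 2.39, 3.14, 3.14, 3.14, 3.14, 3.14].

## Interface

Orientations are given as a rotation vector (axis times angle).
In Python, from bench import r gives the robot as it stands.
- The arm moves only by the tool arm_command, never from a script. Its argument "increments" is a list of rows, each a list of 3 entries, a list of its own where there are three numbers: the shift along the world's x, y, z in m, then the turn, a rotation vector about the world's x, y, z in rad, then the opening in per cent of the stroke, from 0 (shut) to 100 (fully open). A call has 1 to 10 rows; each row is the pose to reach, as a shift and turn from the pose commanded when the call began; what a row does not reach only later rows make up. A row lasts 1/10 s, in which the tool goes at most 50 mm and 8.59 degrees, less where a joint would pass 70% of its speed; a pose out of reach is approached as far as the arm can. A call with a gripper value outside its range is refused whole. The fingers move at their own pace and stop on an object; "newtons" is the grip in N (left out, the last holds). Time passes only in rows, so rows that repeat a pose let the fingers close. It gives the time, the measured TCP pose, the force and the opening at its end, in the units of the state.
- r.get_obs(): the state, without advancing time (a new reading comes with each control period).
- r.grab_frame(name): name is "side" or "top"; returns the picture (384x512x3 uint8, blue, green, red); there is no depth.
- r.camera_model(name): a dict with "camera_matrix" (3x3 intrinsics, pixels), "camera_from_world" (4x4, takes a point from world to camera coordinates). Camera axes: x right, y down, z forward; pixel columns grow to the right and rows downward; lengths in m; the calibration is good to about 2 mm. A picture is of the moment at which its call begins. camera_model takes no time and is no camera call.
- r.hand_in(): hands the job in, once; it reports no verdict.
The state is a dict: "clock": time; "joints": joint angles; "qvel": joint speeds; "tau": joint torques, N m; "tcp_pos": TCP position; "orientation": TCP orientation; "contact_force": force on the tool from outside, world axes, zero at the start; "moment": the same for the moment, N m; "grip_width": finger opening in m.
Only numpy, scipy, OpenCV 4.12 (cv2) and the standard library are available. Lean on these libraries where they do the work, as an engineer would, in place of code of your own. Each camera call takes 0.05 s, during which the arm holds its last target. There are 200 camera calls.

## Task

Take the orange black-nosed tool out of its holder and, with the tool alone, nudge the glass specimen plate flat along the black jig: first press its long edge fully home against the long stop, then slide it along and press its short edge home against the short stop, each with a definite but gentle push of 4 to 8 N (glass chips), so that it ends touching both stops. Then stand the tool back in its holder, fully down, and let go; never touch the plate with the gripper, and leave everything else where it is.

Things in the scene. Friction and masses are not known exactly. Their poses are not given: they have to be found in the camera images.
- jig: squaring jig fixed to the bench: black base 12 mm thick with two aluminium stops forming a square inner corner. Origin: that inner corner, on the underside (bench level). Its x and y axes point towards the stops; its yaw is within 0.35 rad of the robot base's, so +x leads away from the robot. The base reaches from x = -193 to +12 and y = -173 to +12 mm. The plate lies at negative x and y
- jig_corner (a point): the inner corner on the base's top surface, 12 mm above the bench; same axes as the jig. The long stop's face lies in the plane x = 0, from y = 0 to -110 mm; the short stop's face in the plane y = 0, from x = 0 to -85 mm. Stops are 12 mm thick and stand 9 mm above the base; hard: force climbs steeply, 3 to 20 N per mm, once the plate touches
- long_stop: aluminium bar on the jig, 122 x 12 x 9 mm, for the plate's 80 mm edge; origin and axes as jig_corner: its face is the plane x = 0
- short_stop: aluminium bar on the jig, 85 x 12 x 9 mm, for the plate's 60 mm edge; origin and axes as jig_corner: its face is the plane y = 0
- plate: greenish glass plate 60 (its x) x 80 (y) x 8 mm (z), 0.07 to 0.14 kg, with a yellow specimen dot and a white label strip near its -y end. It lies on the jig's base 15 to 35 mm short of each stop, turned up to 0.2 rad from the jig; it slides under 0.1 to 0.4 N. Origin: centre of its underside. Its +x face (80 mm edge) goes to the long stop, its +y face (60 mm edge) to the short stop
- plate_near_corner (a point): the plate's corner that goes into the jig's corner (+30, +40 mm from the plate's origin), at its underside
- plate_long_end (a point): other end of the 80 mm edge that goes against the long stop (+30, -40 mm), at the underside
- plate_short_end (a point): other end of the 60 mm edge that goes against the short stop (-30, +40 mm), at the underside
- tool: nudging tool 94 mm long, 60 g, upright in the holder: orange square handle 16 x 16 mm from 12 to 94 mm above the tip, below it a round, smooth black nose 15 mm across. Origin: centre of the nose's flat lower end (the tip); z up the handle, x and y across its flats, along the holder's. At the start the tip is 12 mm above the bench and 72 mm stand out of the holder
- holder: blue tool holder fixed to the bench, 60 x 60 x 34 mm, with a square hole 18.5 mm wide, 22 mm deep (floor 12 mm above the bench), chamfered 3 mm, its sides along the holder's x and y. Origin: centre of its underside.
- holder_mouth (a point): centre of the hole's mouth, on the holder's top face, 34 mm above the bench
- weight: bystander, 50 g brass knob weight 20 mm across and 22 mm high, standing on the jig's bare corner diagonally opposite the stops; origin under its centre
- dish_stack: bystander, two closed round specimen dishes stacked, 92 mm across, 30 mm high; it and the holder may swap places; origin under its centre
- dish: bystander, one closed round specimen dish 92 mm across, 15 mm high
- reagent: bystander, amber bottle 52 mm across, 120 mm high
- jar: bystander, clear jar with blue cap, 56 mm across, 70 mm high
- tweezers: bystander, steel tweezers 120 mm long lying flat
- spare_plate: bystander, a second glass plate 60 x 80 x 8 mm with no label or specimen, lying on the bench itself; not the one to work on
- specimen_box: bystander, round yellow box 48 mm across, 35 mm high
Things that resemble listed ones, but are neither listed nor needed, are in the scene too. There is more than one size of the holder; the one meant has the size given above.

How it is judged:
On the way, in this order (a step that is already met when the one before it is completed fails the run):
1. the tool is lifted clear of its holder (z of tool in the frame of holder above 0.037 m), for 0.1 s.
2. the plate's long edge lies against the long stop (both ends within 1.5 mm) and is pressed on it with over 3 N (x of each of plate_near_corner, plate_long_end in the frame of jig_corner above -0.0015 m and contact force between plate and long_stop above 3 N), for 0.1 s.
3. the plate lies flat with both edges against the stops (all ends within 1.5 mm) and its short edge is pressed on the short stop with over 3 N (x of each of plate_near_corner, plate_long_end in the frame of jig_corner above -0.0015 m and y of each of plate_near_corner, plate_short_end in the frame of jig_corner above -0.0015 m and z of plate in the frame of jig_corner below 0.002 m and angle between plate's own z axis and vertical below 0.04 rad and contact force between plate and short_stop above 3 N), for 0.1 s.
At the end, for the whole second after the job is handed in: The plate lies flat on the jig, both ends of its long edge within 1.5 mm of the long stop and both ends of its short edge within 1.5 mm of the short stop; the tool stands released and still in its holder, its tip within 4 mm of the hole's floor, 6 mm of its centre and under 0.2 rad from upright (x of each of plate_near_corner, plate_long_end in the frame of jig_corner above -0.0015 m and y of each of plate_near_corner, plate_short_end in the frame of jig_corner above -0.0015 m and z of plate in the frame of jig_corner below 0.002 m and angle between plate's own z axis and vertical below 0.04 rad and z of tool in the frame of holder below 0.016 m and horizontal distance between tool and holder below 0.006 m and angle between tool's own z axis and vertical below 0.2 rad and linear speed of tool below 0.02 m/s and linear speed of plate below 0.01 m/s); the robot touches nothing.
It fails at once if the tool pushes the plate with more than 10 N (contact force between tool and plate above 10 N).
It fails at once if the gripper or arm touches the plate (contact force between any of the fingers, the arm and plate above 0.3 N).
It fails at once if the plate is tipped or lifted off the jig (angle between plate's own z axis and vertical above 0.15 rad or z of plate in the frame of jig_corner above 0.006 m).
It fails at once if a bystander (weight, dishes, bottle, jar, tweezers, spare plate, box) is moved by more than 15 mm (distance of any of weight, dish_stack, dish, reagent, jar, tweezers, spare_plate, specimen_box from where it was at the start of the episode above 0.015 m).
It also fails if it takes over 72 s, if anything falls off the work surface, if the arm or the gripper's body presses on something with over 40 N, if the wrist force passes 120 N, or if a joint passes its speed limit or range.

## Working session

There is one attempt and no reset: what is moved stays moved. The work goes in short steps, Python scripts to look and compute and a tool call to move; the robot and the scene stay as the last step left them, time stands still between calls to the robot, and variables do not carry over. Pictures are saved under pics/ and viewed, about 8 in all and at most 12, crops included, and the job is handed in when it is done.

Besides the shell and the picture viewer there is one more tool, called after "Call:" in YAML: its name, and indented under it one key for each argument. arm_command: Moves the arm, as the interface text tells. Its arguments: {"type":"object","properties":{"increments":{"type":"array","items":{"type":"array"}},"newtons":{"type":"number"}},"required":["increments"]}

```bash
mkdir -p pics; ls; python3 - <<'E'
from bench import r
import cv2,numpy as np
for n in("top","side"):
    cv2.imwrite(f"pics/{n}0.png",cv2.resize(r.grab_frame(n),(800,600),interpolation=cv2.INTER_CUBIC))
    m=r.camera_model(n);print(n,np.round(m["camera_matrix"],1).tolist(),np.round(m["camera_from_world"],3).tolist())
print(r.get_obs())
E
```

```text
pics
top [[417.3, 0.0, 261.1], [0.0, 417.3, 189.9], [0.0, 0.0, 1.0]] [[-0.019, -1.0, -0.008, 0.03], [-0.994, 0.02, -0.103, 0.508], [0.103, 0.006, -0.995, 1.208], [0.0, 0.0, 0.0, 1.0]]
side [[492.0, 0.0, 256.3], [0.0, 492.0, 199.4], [0.0, 0.0, 1.0]] [[0.998, -0.063, 0.011, -0.52], [-0.034, -0.669, -0.742, 0.059], [0.054, 0.74, -0.67, 1.59], [0.0, 0.0, 0.0, 1.0]]
{'clock': 0.1, 'joints': array([ 1.08585851,  0.47777283,  0.02234537,  1.55635593, -0.01152703,
        1.10928883, -0.08310255]), 'qvel': array([ 0.00071589, -0.00245835,  0.00139853, -0.00299499,  0.00075135,
       -0.00053808,  0.00032553]), 'tau': array([ 4.39952171e-03, -5.97762179e+01,  1.61375228e+00, -2.81953168e+01,
        1.28240604e-02,  5.06943179e-03, -3.52064212e-06]), 'tcp_pos': array([ 0.24819758, -0.62716587,  0.2473844 ]), 'orientation': array([-2.59749934e+00,  1.76554414e+00,  2.29045922e-03]), 'contact_force': array([-0.43498763,  0.17080383, -0.34531285]), 'moment': array([-0.04247507, -0.00926961,  0.03641657]), 'grip_width': 0.08564827959317273}
```

View pics/top0.png

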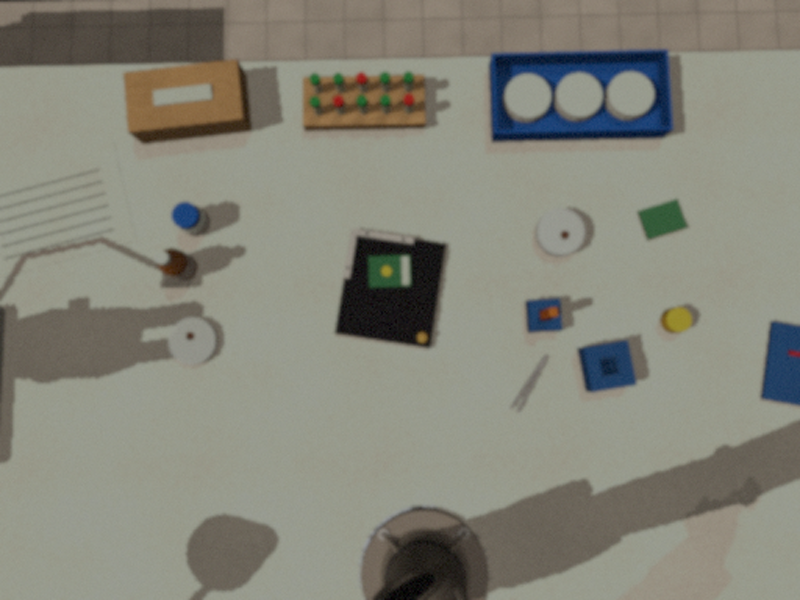

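View pics/side0.png

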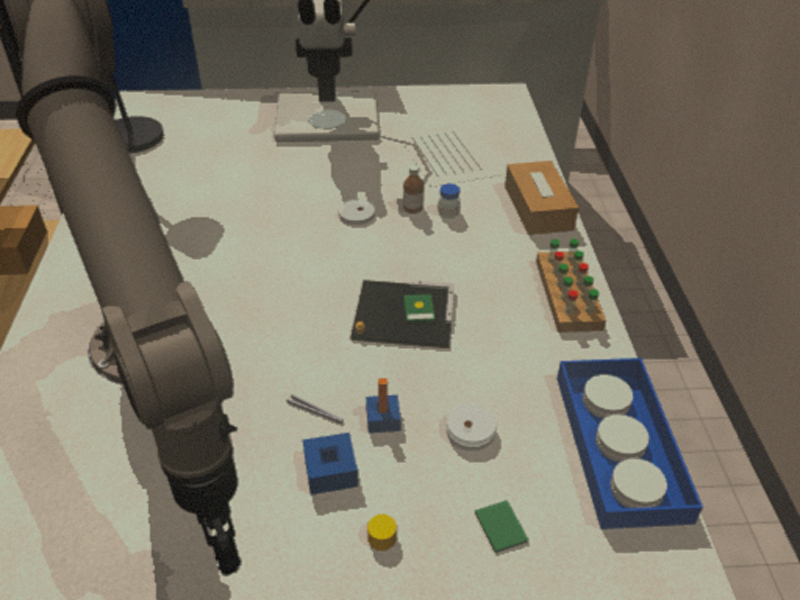

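The top view (800-px scale) shows the jig at about (390,290), with the long stop along its top edge and the short stop at its left. The plate with dot and label is at (389,271). There are two candidate holders. The one at (545,315) carries the orange tool and is about 34 px, or 60 mm. The one at (607,366) is empty and about 85 mm. The first fits the description, so I'll confirm it with enlarged crops.

```bash
cat > h.py <<'E'
from bench import r
import cv2,numpy as np
M={n:r.camera_model(n) for n in("top","side")}
def w(n,u,v,z):
    m=M[n];K=np.array(m["camera_matrix"]);T=np.array(m["camera_from_world"])
    d=T[:3,:3].T@np.linalg.solve(K,[u,v,1]);c=-T[:3,:3].T@T[:3,3]
    return (c+d*(z-c[2])/d[2])
def px(n,p):
    m=M[n];K=np.array(m["camera_matrix"]);T=np.array(m["camera_from_world"])
    q=K@(T[:3,:3]@np.asarray(p)+T[:3,3]);return q[:2]/q[2]
def crop(n,im,u,v,du,dv,s):
    c=im[int(v-dv):int(v+dv),int(u-du):int(u+du)]
    return cv2.resize(c,None,fx=s,fy=s,interpolation=cv2.INTER_CUBIC)
E
python3 - <<'E'
from h import *
a=np.mean([r.grab_frame("top").astype(float) for _ in range(4)],0).astype(np.uint8)
b=np.mean([r.grab_frame("side").astype(float) for _ in range(4)],0).astype(np.uint8)
cv2.imwrite("pics/a.png",a);cv2.imwrite("pics/b.png",b)
o=np.zeros((600,800,3),np.uint8)
# jig top, holder top, jig side, holder side
for (n,im,u,v,x,y,s,du,dv) in [("top",a,250,185,0,0,5,40,38),("top",a,350,203,400,0,8,25,23),("side",b,260,200,0,380,5,40,22),("side",b,246,258,400,380,5,40,22)]:
    c=crop(n,im,u,v,du,dv,s);o[y:y+c.shape[0],x:x+c.shape[1]]=c
cv2.imwrite("pics/c1.png",o)
E
```

```text
(no output)
```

View pics/c1.png

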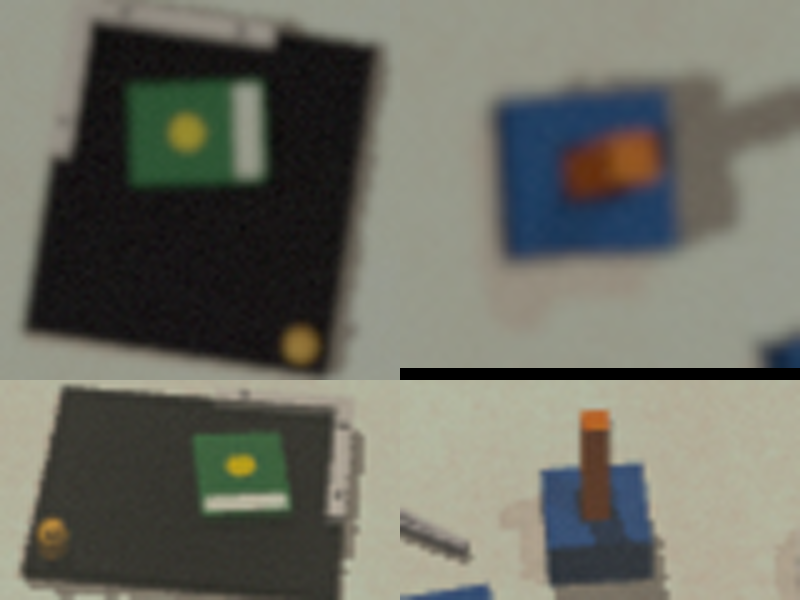

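```bash
cat > fit.py <<'E'
from h import *
from scipy.optimize import minimize
S=8
def hull(n,p,box):  # box x0,x1,y0,y1,z0,z1 in object frame, p=(x,y,yaw)
    c,s=np.cos(p[2]),np.sin(p[2]);x0,x1,y0,y1,z0,z1=box
    P=[px(n,(p[0]+c*x-s*y,p[1]+s*x+c*y,z)) for x in(x0,x1) for y in(y0,y1) for z in(z0,z1)]
    return cv2.convexHull(np.float32(P)).reshape(-1,2)
def ren(n,p,plus,minus,roi):
    m=np.zeros(((roi[3]-roi[1])*S,(roi[2]-roi[0])*S),np.uint8)
    for bs,val in((plus,255),(minus,0)):
        for b in bs:
            h=(hull(n,p,b)-np.array(roi[:2])+.5)*S-.5
            cv2.fillPoly(m,[np.round(h*16).astype(np.int32)],val,shift=4,lineType=cv2.LINE_AA)
    return m
def fit(n,mask,ign,roi,plus,minus,p0):
    f=lambda q:np.abs(ren(n,q*[1,1,10] if 0 else q,plus,minus,roi).astype(float)-mask)[~ign].mean()
    s=np.array([[0,0,0],[.01,0,0],[0,.01,0],[0,0,.08]])
    best=None
    for k in range(2):
        o=minimize(f,p0,method="Nelder-Mead",options=dict(initial_simplex=np.array(p0)+s/(1+2*k),xatol=1e-5,fatol=1e-4));p0=o.x
    return o.x,o.fun
def up(im,roi):
    return cv2.resize(im[roi[1]:roi[3],roi[0]:roi[2]],None,fx=S,fy=S,interpolation=cv2.INTER_CUBIC)
def masks(im,roi):
    c=up(im,roi);hsv=cv2.cvtColor(c,cv2.COLOR_BGR2HSV);h,s,v=[hsv[...,i].astype(int) for i in range(3)]
    return c.astype(int),h,s,v
JIG=dict(plus=[(-.193,.012,-.173,.012,0,.012)],minus=[(0,.012,-.11,.012,.012,.021),(-.085,0,0,.012,.012,.021)])
PL=dict(plus=[(-.03,.03,-.04,.04,.012,.020)],minus=[])
HO=dict(plus=[(-.03,.03,-.03,.03,0,.034)],minus=[])
def roi_for(n,p,r_):
    u,v=px(n,(p[0],p[1],.015));return (int(u-r_),int(v-r_),int(u+r_),int(v+r_))
K9=np.ones((2*S+1,2*S+1),np.uint8)
def plate(n,im,p0):
    roi=roi_for(n,p0,34);c,h,s,v=masks(im,roi)
    g=((h>40)&(h<90)&(s>80)&(v>50))|((h>15)&(h<40)&(s>100)&(v>90))
    wht=(c.min(2)>100)
    g=g.astype(np.uint8)
    near=cv2.dilate(g,np.ones((S*10,S*10),np.uint8))
    m=((g>0)|(wht&(near>0))).astype(np.uint8)
    m=cv2.morphologyEx(m,cv2.MORPH_CLOSE,np.ones((S,S),np.uint8))
    nl,l,st,_=cv2.connectedComponentsWithStats(m);k=1+np.argmax(st[1:,4]);m=(l==k).astype(np.uint8)*255
    return fit(n,m,np.zeros(m.shape,bool),roi,PL["plus"],PL["minus"],p0)+(st[k,4]/S/S,)
def holder(n,im,p0):
    roi=roi_for(n,p0,30);c,h,s,v=masks(im,roi)
    m=((h>95)&(h<130)&(s>90)).astype(np.uint8)
    nl,l,st,ce=cv2.connectedComponentsWithStats(m)
    t=np.array(px(n,(p0[0],p0[1],.017)))-roi[:2];k=1+np.argmin(np.hypot(*(ce[1:]/S-t).T)+1e3*(st[1:,4]<2000))
    m=(l==k).astype(np.uint8)*255
    og=((h<15)&(s>90)).astype(np.uint8);ign=cv2.dilate(og,K9)>0
    return fit(n,m,ign,roi,HO["plus"],HO["minus"],p0)
def jig(n,im,p0):
    roi=roi_for(n,(p0[0]-.09,p0[1]-.08),70);c,h,s,v=masks(im,roi)
    thr=75; m=(c.max(2)<thr).astype(np.uint8)
    ign=cv2.dilate(((s>90)&(v>60)).astype(np.uint8),np.ones((5*S,5*S)))>0
    nl,l,st,_=cv2.connectedComponentsWithStats(m);k=1+np.argmax(st[1:,4]);m=(l==k).astype(np.uint8)*255
    # ignore label strip: fill holes
    hol=cv2.morphologyEx(m,cv2.MORPH_CLOSE,np.ones((S*14,S*14)))
    ff=hol.copy();ign|=(cv2.dilate(((s<90)&(c.min(2)>110)).astype(np.uint8)*cv2.erode(hol,np.ones((S*6,S*6))),K9)>0)
    return fit(n,m,ign,roi,JIG["plus"],JIG["minus"],p0)
E
cat > m.py <<'E'
from fit import *
a,b=cv2.imread("pics/a.png"),cv2.imread("pics/b.png")
s=.64
print("cam",[np.round(-np.array(M[n]["camera_from_world"])[:3,:3].T@np.array(M[n]["camera_from_world"])[:3,3],3) for n in M])
jc=w("top",250-40+94/5,185-38+28/5,.012);pc=w("top",250-40+197/5,185-38+132/5,.02);hc=w("top",350-25+188/8,203-23+170/8,.034)
print(jc,pc,hc)
for n,im in(("top",a),("side",b)):
    print(n,"jig",jig(n,im,[jc[0],jc[1],-.1]));print("plate",plate(n,im,[pc[0],pc[1],0.]));print("holder",holder(n,im,[hc[0],hc[1],0.05]))
E
python3 m.py
```

```text
cam [array([0.382, 0.012, 1.254]), array([ 0.435, -1.171,  1.115])]
[0.62582637 0.11517364 0.012     ] [0.55995723 0.0536519  0.02      ] [ 0.46983061 -0.23550889  0.034     ]
top jig (array([ 0.6329318 ,  0.1163525 , -0.17979193]), np.float64(3.1742529804017576))
plate (array([0.56112913, 0.06048547, 0.0244565 ]), np.float64(8.093303957612457), np.float64(417.796875))
holder (array([ 0.46988998, -0.23536985,  0.12816745]), np.float64(6.717886939815582))
side jig (array([ 0.63307278,  0.12064579, -0.16590263]), np.float64(1.9038322542747321))
plate (array([ 0.56377172,  0.06454485, -0.03628999]), np.float64(3.4823103644031144), np.float64(258.421875))
holder (array([ 0.46103725, -0.20855695,  0.00166809]), np.float64(17.904842216580136))
```

```bash
sed -i 's/wht=(c.min(2)>100)/wht=(c.min(2)>85)/; s/S\*10,S\*10/S*14,S*14/; s/(h<130)&(s>90)/(h<135)\&(s>60)/; s/roi=roi_for(n,p0,30)/roi=roi_for(n,p0,24)/' fit.py; cat > ov.py <<'E'
from fit import *
def panel(n,im,roi,items,sz):
    k=sz/(roi[2]-roi[0]);c=cv2.resize(im[roi[1]:roi[3],roi[0]:roi[2]],None,fx=k,fy=k,interpolation=cv2.INTER_CUBIC)
    for p,bs,col in items:
        for b in bs:
            h=(hull(n,p,b)-np.array(roi[:2])+.5)*k-.5
            cv2.polylines(c,[np.round(h*16).astype(np.int32)],True,col,1,shift=4,lineType=cv2.LINE_AA)
    return c[:300]
def show(name,res,ims):
    o=np.zeros((600,800,3),np.uint8)
    for i,n in enumerate(("top","side")):
        j,p,h=res[n]
        c=panel(n,ims[n],roi_for(n,(j[0]-.09,j[1]-.08),48),[(j,JIG["plus"]+JIG["minus"],(0,0,255)),(p,PL["plus"],(255,255,0))],300);o[i*300:i*300+c.shape[0],:c.shape[1]]=c
        c=panel(n,ims[n],roi_for(n,h,24),[(h,HO["plus"],(0,255,255))],300);o[i*300:i*300+c.shape[0],400:400+c.shape[1]]=c
    cv2.imwrite(name,o)
E
cat >> m.py <<'E'
from ov import *
show("pics/c2.png",{n:(jig(n,im,[jc[0],jc[1],-.17])[0],plate(n,im,[pc[0],pc[1],0.])[0],holder(n,im,[hc[0],hc[1],0.05])[0]) for n,im in(("top",a),("side",b))},dict(top=a,side=b))
E
python3 m.py
```

```text
cam [array([0.382, 0.012, 1.254]), array([ 0.435, -1.171,  1.115])]
[0.62582637 0.11517364 0.012     ] [0.55995723 0.0536519  0.02      ] [ 0.46983061 -0.23550889  0.034     ]
top jig (array([ 0.6329318 ,  0.1163525 , -0.17979193]), np.float64(3.1742529804017576))
plate (array([0.56119073, 0.05594903, 0.01679829]), np.float64(1.4232435391435987), np.float64(539.078125))
holder (array([ 0.47070186, -0.23609156,  0.10889334]), np.float64(7.773307303727031))
side jig (array([ 0.63307278,  0.12064579, -0.16590263]), np.float64(1.9038322542747321))
plate (array([ 0.56368854,  0.06098274, -0.03284423]), np.float64(3.1933255839100347), np.float64(263.5))
holder (array([ 0.47311099, -0.21135883, -0.00483447]), np.float64(13.827534649183884))
```

View pics/c2.png

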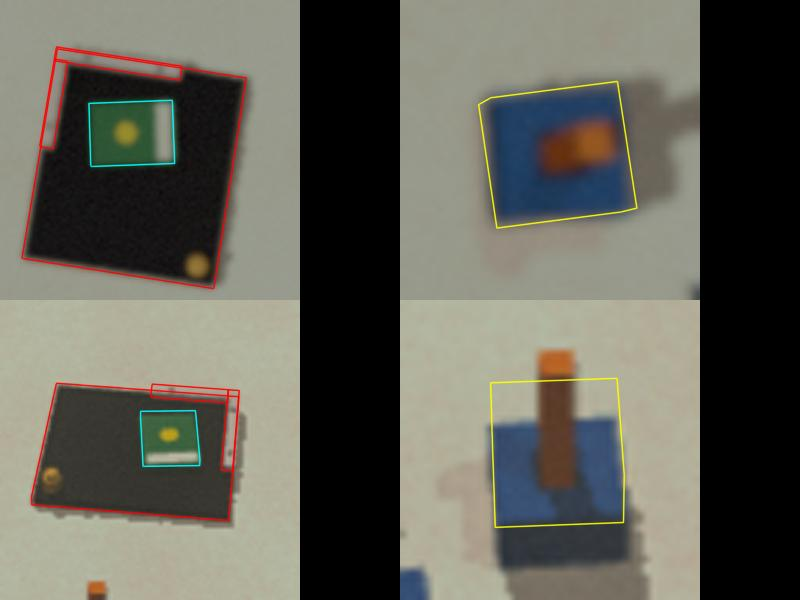

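```bash
sed -i 's/m=((h>95).*$/d=c[...,0]-c[...,2];m=(d>(30 if n=="top" else 12)).astype(np.uint8);m=cv2.morphologyEx(m,cv2.MORPH_OPEN,np.ones((S*2,S*2)))/' fit.py
python3 m.py; python3 - <<'E'
from fit import *
b=cv2.imread("pics/b.png");a=cv2.imread("pics/a.png")
print("side col",b[244:280:2,240].tolist());print("top row",a[203,334:372].tolist())
E
```

```text
cam [array([0.382, 0.012, 1.254]), array([ 0.435, -1.171,  1.115])]
[0.62582637 0.11517364 0.012     ] [0.55995723 0.0536519  0.02      ] [ 0.46983061 -0.23550889  0.034     ]
top jig (array([ 0.6329318 ,  0.1163525 , -0.17979193]), np.float64(3.1742529804017576))
plate (array([0.56119073, 0.05594903, 0.01679829]), np.float64(1.4232435391435987), np.float64(539.078125))
holder (array([ 0.46989589, -0.23610002,  0.12807714]), np.float64(10.45325714448569))
side jig (array([ 0.63307278,  0.12064579, -0.16590263]), np.float64(1.9038322542747321))
plate (array([ 0.56368854,  0.06098274, -0.03284423]), np.float64(3.1933255839100347), np.float64(263.5))
holder (array([ 0.47293571, -0.21186012,  0.02539689]), np.float64(12.23521866914885))
side col [[155, 177, 177], [158, 179, 178], [157, 178, 179], [158, 178, 180], [156, 174, 172], [120, 87, 64], [110, 79, 57], [100, 73, 54], [101, 73, 56], [103, 75, 53], [115, 81, 58], [117, 82, 60], [113, 80, 57], [62, 57, 51], [61, 56, 52], [57, 53, 46], [70, 70, 70], [100, 114, 120]]
top row [[132, 146, 149], [124, 138, 142], [109, 117, 121], [87, 83, 81], [81, 58, 44], [89, 58, 30], [97, 62, 31], [101, 65, 36], [98, 63, 29], [94, 60, 34], [85, 55, 39], [63, 47, 58], [40, 43, 78], [28, 45, 90], [26, 47, 91], [28, 44, 89], [28, 43, 84], [33, 45, 81], [42, 47, 77], [58, 53, 78], [72, 60, 77], [79, 62, 73], [86, 65, 66], [92, 66, 54], [96, 72, 57], [93, 83, 80], [93, 97, 101], [88, 98, 105], [90, 101, 107], [89, 101, 107], [90, 102, 107], [93, 104, 111], [103, 116, 119], [121, 134, 133], [134, 148, 147], [138, 153, 151], [138, 153, 151], [140, 153, 151]]
```

View pics/c2.png

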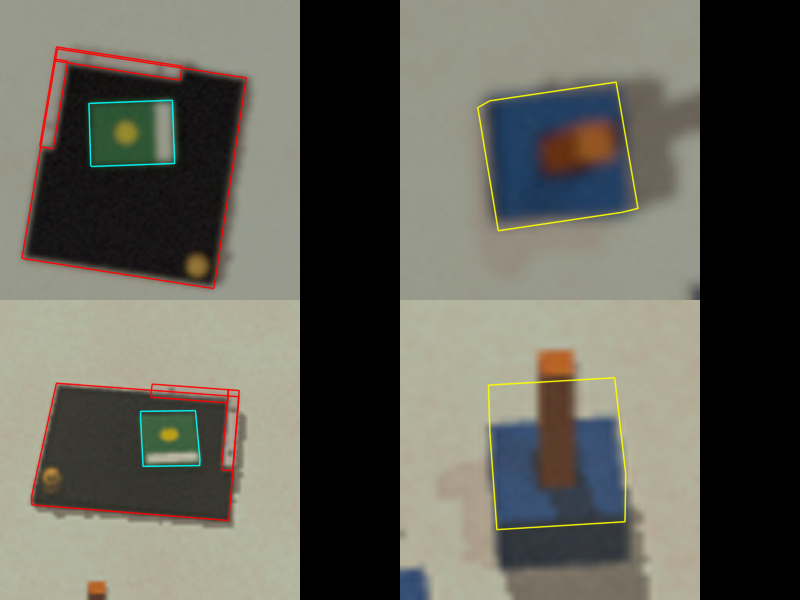

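```bash
cat >> fit.py <<'E'
def holder(n,im,p0):
    roi=roi_for(n,p0,22);c,h,s,v=masks(im,roi)
    if n=="top": m=(c[...,2]<82);box=HO["plus"]
    else: m=(c[...,0]-c[...,2]>28);box=[(-.03,.03,-.03,.03,.034,.034)]
    og=((c[...,2]-c[...,0]>-5)&(s>90)).astype(np.uint8);ign=cv2.dilate(og,K9)>0
    t=np.array(px(n,(p0[0],p0[1],.034)))-roi[:2]
    sh=np.zeros(m.shape,np.uint8)
    m=((m|(og>0)).astype(np.uint8)) if n=="top" else m.astype(np.uint8)
    m=cv2.morphologyEx(m,cv2.MORPH_OPEN,np.ones((S*3,S*3)))
    if n=="side": m=cv2.morphologyEx(m,cv2.MORPH_CLOSE,np.ones((S*8,S*8)))
    nl,l,st,ce=cv2.connectedComponentsWithStats(m);k=1+np.argmax(st[1:,4]);m=(l==k).astype(np.uint8)*255
    print(" holder area",st[k,4]/S/S,"model",(ren(n,p0,box,[],roi)>127).sum()/S/S)
    return fit(n,m,ign if n=="top" else ign&False,roi,box,[],p0)
def handle_top(n,im,p0):
    roi=roi_for(n,p0,30);c,h,s,v=masks(im,roi)
    m=((c[...,2]>(130 if n=="top" else 160))&(c[...,2]-c[...,0]>70)).astype(np.uint8)
    nl,l,st,ce=cv2.connectedComponentsWithStats(m);k=1+np.argmax(st[1:,4])
    q=(ce[k]+.5)/S-.5+roi[:2];return q,st[k,4]/S/S,w(n,*q,.106)
E
cat > m2.py <<'E'
from fit import *;from ov import *
a,b=cv2.imread("pics/a.png"),cv2.imread("pics/b.png");R={}
for n,im in(("top",a),("side",b)):
    H=holder(n,im,[.47,-.232,.08]);print(n,H,handle_top(n,im,[.47,-.232]))
    R[n]=(jig(n,im,[.633,.118,-.17])[0],plate(n,im,[.562,.057,0.])[0],H[0])
show("pics/c3.png",R,dict(top=a,side=b))
E
python3 m2.py
```

```text
holder area 410.53125 model 476.0
top (array([ 0.46969733, -0.2371144 ,  0.07797294]), np.float64(7.071462286415557)) (array([353.56698774, 199.32902802]), np.float64(17.84375), array([ 0.46966074, -0.23506387,  0.106     ]))
 holder area 306.015625 model 335.109375
side (array([ 0.47260808, -0.23778248,  0.06050406]), np.float64(3.908582450929752)) (array([244.56132353, 243.31612745]), np.float64(19.921875), array([ 0.47242965, -0.23573488,  0.106     ]))
```

View pics/c3.png

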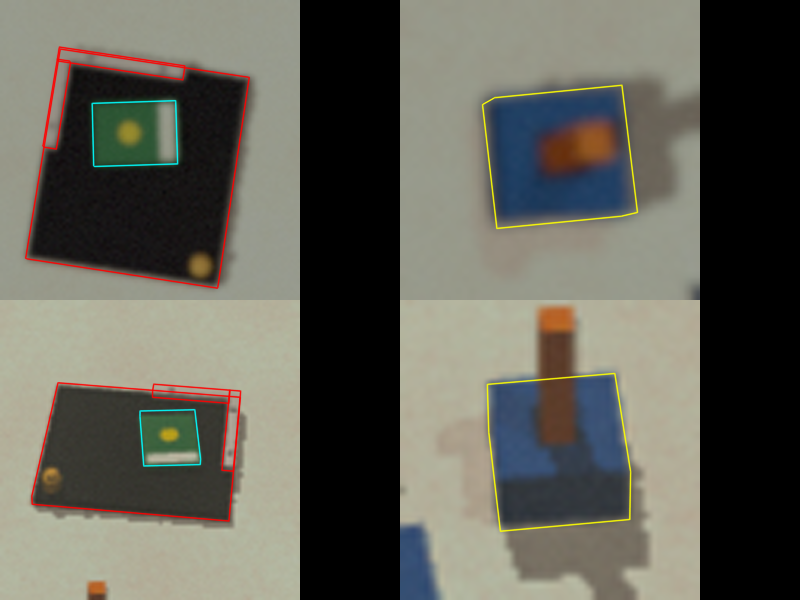

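Holder, handle and jig agree between the two cameras to 2–4 mm, and the sizes match: 60 mm for this holder, about 97 mm for the decoy. Holder is at (0.471, -0.236), yaw about 0.07. Jig corner is at (0.633, 0.118), yaw about -0.17. Next I go above the tool.

Call:
arm_command:
  increments:
    - [[0.005,0.01,0],[0,0,0],100]
    - [[0.02,0.035,0],[0,0,-0.03],100]
    - [[0.04,0.07,0],[0,0,-0.06],100]
    - [[0.06,0.105,0],[0,0,-0.09],100]
    - [[0.08,0.14,0],[0,0,-0.12],100]
    - [[0.1,0.175,0],[0,0,-0.15],100]
    - [[0.12,0.21,0],[0,0,-0.19],100]
    - [[0.14,0.245,0],[0,0,-0.23],100]
    - [[0.16,0.28,0],[0,0,-0.27],100]
    - [[0.175,0.31,0],[0,0,-0.307],100]

```text
clock: 1.5
tcp_pos: [0.4246, -0.3146, 0.2486]
orientation: [-2.298, 2.141, -0.001]
contact_force: [0.3, -0.3, -0.5]
grip_width: 0.0853
```

Call:
arm_command:
  increments:
    - [[0.012,0.02,-0.01],[0,0,0],100]
    - [[0.022,0.04,-0.02],[0,0,0],100]
    - [[0.032,0.055,-0.035],[0,0,0],100]
    - [[0.04,0.07,-0.05],[0,0,0],100]
    - [[0.044,0.078,-0.065],[0,0,0],100]
    - [[0.047,0.081,-0.075],[0,0,0],100]
    - [[0.048,0.082,-0.08],[0,0,0],100]
    - [[0.048,0.082,-0.08],[0,0,0],100]

```text
clock: 2.3
tcp_pos: [0.471, -0.2357, 0.168]
orientation: [2.297, -2.143, -0.001]
contact_force: [-0.6, -0.3, 0.3]
grip_width: 0.0855
```

```bash
python3 - <<'E'
from h import *
from scipy.spatial.transform import Rotation as R
o=r.get_obs();X=R.from_rotvec(o["orientation"]).as_matrix()
print(o["clock"],o["tcp_pos"],"jaw yaw",np.arctan2(X[1,0],X[0,0]),"z",X[:,2],o["joints"],o["contact_force"])
a=r.grab_frame("side");b=r.grab_frame("top");p=o["tcp_pos"]
o=np.zeros((300,800,3),np.uint8)
for i,(n,im,q) in enumerate((("side",a,(.47,-.236,.1)),("top",b,(.47,-.236,.1)))):
    u,v=px(n,q);c=crop(n,im,u,v,40,30,5);o[:,i*400:i*400+400]=c
cv2.imwrite("pics/d1.png",o)
E
```

```text
2.3 [ 0.47102831 -0.2357082   0.16795061] jaw yaw -1.5012020884272115 z [-8.20090711e-04  1.66727098e-04 -9.99999650e-01] [ 0.44634642  0.33649776 -0.12202987  1.97920127  0.05465145  0.82978778
 -1.20704876] [-0.57389262 -0.25225878  0.26738424]
```

View pics/d1.png

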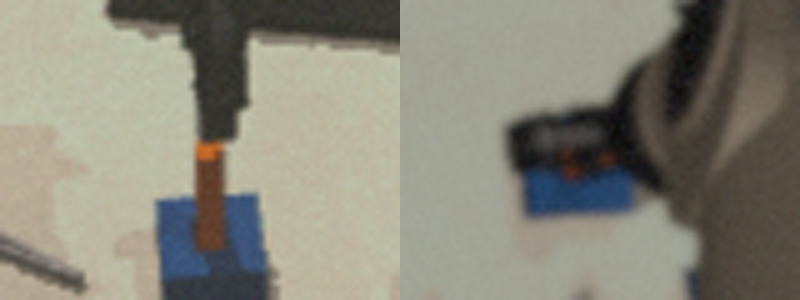

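The fingers straddle the handle: side crop has the handle at col 209 and the near finger at about 218, and most of that difference is perspective. I shift -1 mm in x, descend to TCP z = 0.080 and close gently.

Call:
arm_command:
  increments:
    - [[-0.001,0,-0.01],[0,0,0],100]
    - [[-0.001,0,-0.025],[0,0,0],100]
    - [[-0.001,0,-0.04],[0,0,0],100]
    - [[-0.001,0,-0.055],[0,0,0],100]
    - [[-0.001,0,-0.068],[0,0,0],100]
    - [[-0.001,0,-0.078],[0,0,0],100]
    - [[-0.001,0,-0.085],[0,0,0],100]
    - [[-0.001,0,-0.088],[0,0,0],100]
    - [[-0.001,0,-0.088],[0,0,0],100]
  newtons: 30

```text
clock: 3.3
tcp_pos: [0.4703, -0.2356, 0.0801]
orientation: [2.298, -2.143, -0.0]
contact_force: [-0.2, 0.5, 0.5]
grip_width: 0.0857
```

Call:
arm_command:
  increments:
    - [[0,0,0],[0,0,0],50]
    - [[0,0,0],[0,0,0],30]
    - [[0,0,0],[0,0,0],25]
    - [[0,0,0],[0,0,0],20]
    - [[0,0,0],[0,0,0],15]
    - [[0,0,0],[0,0,0],10]
    - [[0,0,0],[0,0,0],5]
    - [[0,0,0],[0,0,0],0]
    - [[0,0,0],[0,0,0],0]
    - [[0,0,0],[0,0,0],0]
  newtons: 30

```text
clock: 4.3
tcp_pos: [0.4705, -0.2357, 0.0805]
orientation: [-2.297, 2.143, -0.001]
contact_force: [-1.0, 1.1, 6.2]
grip_width: 0.0157
```

```bash
python3 -c "
from bench import r
o=r.get_obs();print(o)"
```

```text
{'clock': 4.3, 'joints': array([ 0.43555811,  0.46729135, -0.1112706 ,  2.03731896,  0.08378527,
        0.64079828, -1.23212495]), 'qvel': array([ 0.00067985,  0.00055644,  0.00049375, -0.00067728, -0.00037682,
        0.00153353,  0.00115883]), 'tau': array([-1.19616601e-03, -4.72462428e+01, -8.58154753e-02, -1.79867452e+01,
        5.22382976e-02, -3.62148061e-01, -6.73822506e-04]), 'tcp_pos': array([ 0.47052785, -0.23571009,  0.08051877]), 'orientation': array([-2.29743892e+00,  2.14255362e+00, -5.20132461e-04]), 'contact_force': array([-0.96963385,  1.07130206,  6.15823044]), 'moment': array([0.119815  , 0.23194734, 0.0173668 ]), 'grip_width': 0.01570463847388458}
```

Grip is solid at 15.7 mm, and the tool is seated on the floor at TCP z ≈ 0.080. I grip firmer, lift, then travel over the jig behind the plate.

Call:
arm_command:
  increments:
    - [[0,0,0],[0,0,0],0]
    - [[0,0,0],[0,0,0],0]
    - [[0,0,0.005],[0,0,0],0]
    - [[0,0,0.015],[0,0,0],0]
    - [[0,0,0.028],[0,0,0],0]
    - [[0,0,0.042],[0,0,0],0]
    - [[0,0,0.056],[0,0,0],0]
    - [[0,0,0.068],[0,0,0],0]
    - [[0,0,0.076],[0,0,0],0]
    - [[0,0,0.08],[0,0,0],0]
  newtons: 60

```text
clock: 5.3
tcp_pos: [0.4708, -0.2358, 0.1615]
orientation: [-2.297, 2.142, -0.002]
contact_force: [-0.1, 1.2, 0.1]
grip_width: 0.0152
```

Call:
arm_command:
  increments:
    - [[0.001,0.01,0],[0,0,0],0]
    - [[0.004,0.04,0],[0,0,0],0]
    - [[0.01,0.08,0],[0,0,0],0]
    - [[0.016,0.12,0],[0,0,0],0]
    - [[0.022,0.16,0],[0,0,0],0]
    - [[0.028,0.2,0],[0,0,0],0]
    - [[0.034,0.24,0],[0,0,0],0]
    - [[0.038,0.275,0],[0,0,0],0]
    - [[0.042,0.298,0],[0,0,0],0]
    - [[0.043,0.304,0],[0,0,0],0]

```text
clock: 6.3
tcp_pos: [0.5128, 0.0726, 0.1598]
orientation: [-2.303, 2.136, 0.003]
contact_force: [-1.4, -0.7, -1.4]
grip_width: 0.0155
```

Call:
arm_command:
  increments:
    - [[0,0,-0.005],[0,0,0],0]
    - [[0,0,-0.018],[0,0,0],0]
    - [[0,0,-0.032],[0,0,0],0]
    - [[0,0,-0.045],[0,0,0],0]
    - [[0,0,-0.054],[0,0,0],0]
    - [[0,0,-0.058],[0,0,0],0]
    - [[0,0,-0.06],[0,0,0],0]
    - [[0,0,-0.06],[0,0,0],0]

```text
clock: 7.1
tcp_pos: [0.5135, 0.0683, 0.1002]
orientation: [-2.298, 2.143, 0.0]
contact_force: [-0.3, -0.4, -0.1]
grip_width: 0.0148
```

```bash
python3 - <<'E'
from h import *
o=r.get_obs();p=o["tcp_pos"];print(p,o["contact_force"],o["grip_width"])
o=np.zeros((400,800,3),np.uint8)
for i,n in enumerate(("side","top")):
    q=p.copy();q[2]=.02;u,v=px(n,q+[.03,0,0]);c=crop(n,r.grab_frame(n),u,v,40,40,5);o[:,i*400:i*400+400]=c
cv2.imwrite("pics/d2.png",o)
E
```

```text
[0.5134665  0.06833922 0.10024561] [-0.33025398 -0.43050487 -0.12432037] 0.014811834032762795
```

View pics/d2.png

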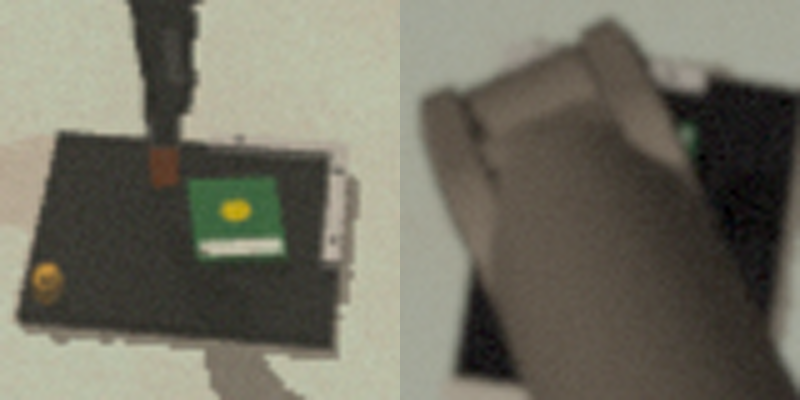

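The tool hangs vertical behind the plate (side crop: handle at (163,165), plate's left edge at about col 190) and isn't touching it. I lower the tip to 3 mm above the base and push slowly along jig +x, direction (0.985, -0.171).

Call:
arm_command:
  increments:
    - [[0,0,-0.006],[0,0,0],0]
    - [[0,0,-0.012],[0,0,0],0]
    - [[0,0,-0.016],[0,0,0],0]
    - [[0,0,-0.0175],[0,0,0],0]
    - [[0,0,-0.0175],[0,0,0],0]

```text
clock: 7.7
tcp_pos: [0.5131, 0.0683, 0.0824]
orientation: [2.297, -2.142, -0.001]
contact_force: [0.4, -0.4, -0.7]
grip_width: 0.0153
```

Call:
arm_command:
  increments:
    - [[0.001,0,0],[0,0,0],0]
    - [[0.003,-0.0005,0],[0,0,0],0]
    - [[0.005,-0.0008,0],[0,0,0],0]
    - [[0.007,-0.0012,0],[0,0,0],0]
    - [[0.009,-0.0016,0],[0,0,0],0]
    - [[0.011,-0.0019,0],[0,0,0],0]
    - [[0.013,-0.0023,0],[0,0,0],0]
    - [[0.015,-0.0026,0],[0,0,0],0]
    - [[0.0165,-0.0029,0],[0,0,0],0]
    - [[0.0175,-0.003,0],[0,0,0],0]

```text
clock: 8.7
tcp_pos: [0.531, 0.0653, 0.0828]
orientation: [-2.297, 2.143, -0.0]
contact_force: [0.5, -0.6, -1.3]
grip_width: 0.0153
```

Call:
arm_command:
  increments:
    - [[0.001,0,0],[0,0,0],0]
    - [[0.003,-0.0005,0],[0,0,0],0]
    - [[0.005,-0.0008,0],[0,0,0],0]
    - [[0.007,-0.0012,0],[0,0,0],0]
    - [[0.009,-0.0016,0],[0,0,0],0]
    - [[0.011,-0.0019,0],[0,0,0],0]
    - [[0.0125,-0.0022,0],[0,0,0],0]
    - [[0.0135,-0.0024,0],[0,0,0],0]
    - [[0.014,-0.0025,0],[0,0,0],0]

```text
clock: 9.6
tcp_pos: [0.545, 0.0628, 0.0828]
orientation: [2.298, -2.143, 0.0]
contact_force: [0.2, 0.5, -0.8]
grip_width: 0.0155
```

```bash
cat > look.py <<'E'
import sys
from fit import *
o=r.get_obs();p=o["tcp_pos"];f=o["contact_force"];J=[.633,.1185,-.172]
ux=np.array([np.cos(J[2]),np.sin(J[2])]);uy=np.array([-ux[1],ux[0]]);d=p[:2]-J[:2]
print("t",o["clock"],"tcp",p.round(4),"jig",(d@ux).round(4),(d@uy).round(4),"F jig",(f[:2]@ux).round(2),(f[:2]@uy).round(2),f[2].round(2),"M",o["moment"].round(3))
im=np.mean([r.grab_frame("side").astype(float) for _ in range(2)],0).astype(np.uint8)
q=[p[0]+.03,p[1],.02];u,v=px("side",q);cv2.imwrite(sys.argv[1],crop("side",im,u,v,40,40,8));cv2.imwrite(sys.argv[1].replace(".png","_raw.png"),im)
E
python3 look.py pics/e1.png
```

```text
t 9.6 tcp [0.545  0.0628 0.0828] jig -0.0772 -0.0699 F jig 0.1 0.5 -0.79 M [0.067 0.082 0.044]
```

View pics/e1.png

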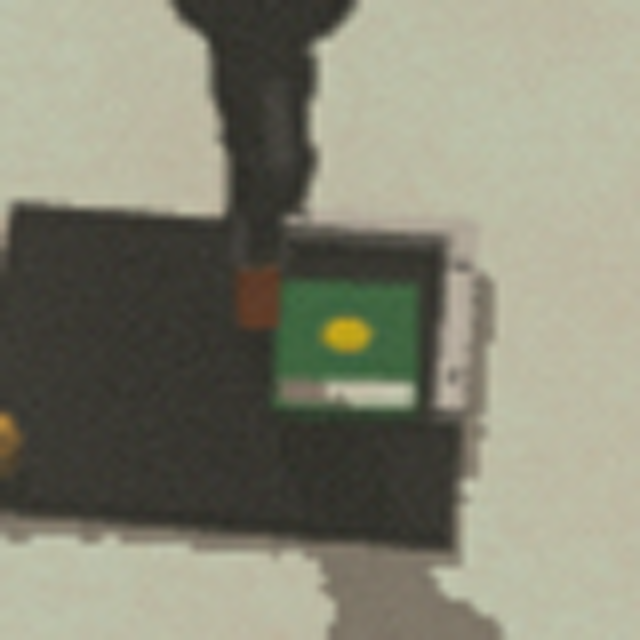

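The plate has moved and turned nearly parallel to the stop, with about 7–9 mm left (side crop: plate edge at col 418, stop face at 438). I continue, slowing near contact.

Call:
arm_command:
  increments:
    - [[0.001,-0.0002,0],[0,0,0],0]
    - [[0.002,-0.0004,0],[0,0,0],0]
    - [[0.003,-0.0005,0],[0,0,0],0]
    - [[0.004,-0.0007,0],[0,0,0],0]
    - [[0.005,-0.0009,0],[0,0,0],0]
    - [[0.0055,-0.001,0],[0,0,0],0]
    - [[0.006,-0.001,0],[0,0,0],0]

```text
clock: 10.4
tcp_pos: [0.5509, 0.0618, 0.0828]
orientation: [2.298, -2.143, 0.0]
contact_force: [0.2, -0.1, -1.3]
grip_width: 0.0153
```

Call:
arm_command:
  increments:
    - [[0.0005,0,0],[0,0,0],0]
    - [[0.001,-0.0002,0],[0,0,0],0]

```text
clock: 10.6
tcp_pos: [0.5519, 0.0617, 0.0828]
orientation: [-2.298, 2.143, -0.0]
contact_force: [0.8, 0.7, -1.2]
grip_width: 0.0159
```

Call:
arm_command:
  increments:
    - [[0.0005,0,0],[0,0,0],0]
    - [[0.001,-0.0002,0],[0,0,0],0]

```text
clock: 10.8
tcp_pos: [0.5529, 0.0615, 0.0828]
orientation: [-2.298, 2.143, -0.0]
contact_force: [-0.4, 0.6, -0.9]
grip_width: 0.0153
```

Call:
arm_command:
  increments:
    - [[0.0002,0,0],[0,0,0],0]
    - [[0.0004,0,0],[0,0,0],0]
    - [[0.0004,0,0],[0,0,0],0]

```text
clock: 11.1
tcp_pos: [0.5533, 0.0615, 0.0828]
orientation: [-2.298, 2.143, -0.0]
contact_force: [-0.5, 0.4, -0.7]
grip_width: 0.0153
```

Call:
arm_command:
  increments:
    - [[0.0002,0,0],[0,0,0],0]
    - [[0.0004,-0.0001,0],[0,0,0],0]
    - [[0.0004,-0.0001,0],[0,0,0],0]

```text
clock: 11.4
tcp_pos: [0.5537, 0.0613, 0.0828]
orientation: [-2.298, 2.143, -0.0]
contact_force: [-0.6, -0.1, -1.3]
grip_width: 0.015
```

Call:
arm_command:
  increments:
    - [[0.0002,0,0],[0,0,0],0]
    - [[0.0004,-0.0001,0],[0,0,0],0]
    - [[0.0004,-0.0001,0],[0,0,0],0]

```text
clock: 11.7
tcp_pos: [0.5541, 0.0612, 0.0828]
orientation: [2.298, -2.143, 0.0]
contact_force: [-0.3, 0.1, -0.7]
grip_width: 0.0154
```

Call:
arm_command:
  increments:
    - [[0.0002,0,0],[0,0,0],0]
    - [[0.0004,-0.0001,0],[0,0,0],0]
    - [[0.0004,-0.0001,0],[0,0,0],0]

```text
clock: 12.0
tcp_pos: [0.5543, 0.0611, 0.0827]
orientation: [2.297, -2.142, -0.0]
contact_force: [-1.1, 0.1, -0.6]
grip_width: 0.0155
```

Call:
arm_command:
  increments:
    - [[0.0002,0,0],[0,0,0],0]
    - [[0.0004,-0.0001,0],[0,0,0],0]
    - [[0.0004,-0.0001,0],[0,0,0],0]

```text
clock: 12.3
tcp_pos: [0.5545, 0.0611, 0.0827]
orientation: [2.297, -2.142, -0.001]
contact_force: [-1.5, 0.2, -0.3]
grip_width: 0.0155
```

Call:
arm_command:
  increments:
    - [[0.0002,0,0],[0,0,0],0]
    - [[0.0005,-0.0001,0],[0,0,0],0]
    - [[0.0005,-0.0001,0],[0,0,0],0]

```text
clock: 12.6
tcp_pos: [0.5547, 0.061, 0.0826]
orientation: [2.297, -2.142, -0.001]
contact_force: [-2.4, 1.7, -0.9]
grip_width: 0.0152
```

Call:
arm_command:
  increments:
    - [[0.0003,0,0],[0,0,0],0]
    - [[0.0006,-0.0001,0],[0,0,0],0]
    - [[0.0006,-0.0001,0],[0,0,0],0]

```text
clock: 12.9
tcp_pos: [0.5549, 0.0609, 0.0824]
orientation: [2.297, -2.141, -0.002]
contact_force: [-4.1, 0.9, 0.3]
grip_width: 0.0153
```

Call:
arm_command:
  increments:
    - [[0.0003,0,0],[0,0,0],0]
    - [[0.0006,-0.0001,0],[0,0,0],0]
    - [[0.0006,-0.0001,0],[0,0,0],0]
    - [[0.0006,-0.0001,0],[0,0,0],0]
    - [[0.0006,-0.0001,0],[0,0,0],0]

```text
clock: 13.4
tcp_pos: [0.5551, 0.0608, 0.0823]
orientation: [2.296, -2.141, -0.003]
contact_force: [-6.2, 1.6, -0.0]
grip_width: 0.0153
```

```bash
python3 look.py pics/e2.png
```

```text
t 13.4 tcp [0.5551 0.0608 0.0823] jig -0.0669 -0.0702 F jig -6.36 0.56 -0.03 M [0.328 1.625 0.005]
```

View pics/e2.png

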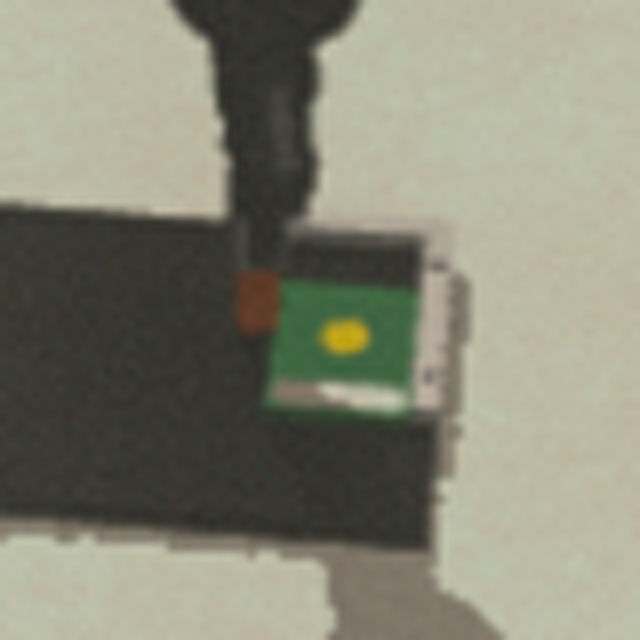

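Long edge is flush and pressed at 6.4 N (side crop: plate edge meets stop face at col 415), with the tool at jig x = -0.067 as geometry predicts. Now I back off, lift over and come down behind the label end.

Call:
arm_command:
  increments:
    - [[-0.002,0.0003,0],[0,0,0],0]
    - [[-0.006,0.001,0],[0,0,0],0]
    - [[-0.012,0.002,0],[0,0,0],0]
    - [[-0.015,0.0025,0.002],[0,0,0],0]
    - [[-0.015,0.0025,0.012],[0,0,0],0]
    - [[-0.015,0.0025,0.028],[0,0,0],0]
    - [[-0.015,0.0025,0.04],[0,0,0],0]
    - [[-0.013,-0.002,0.045],[0,0,0],0]
    - [[-0.006,-0.016,0.045],[0,0,0],0]
    - [[0.002,-0.032,0.045],[0,0,0],0]

```text
clock: 14.5
tcp_pos: [0.559, 0.0276, 0.1278]
orientation: [2.298, -2.142, 0.001]
contact_force: [0.0, -0.1, -0.6]
grip_width: 0.0154
```

Call:
arm_command:
  increments:
    - [[0.008,-0.018,0],[0,0,0],0]
    - [[0.015,-0.032,0],[0,0,0],0]
    - [[0.019,-0.041,0],[0,0,0],0]
    - [[0.021,-0.045,-0.005],[0,0,0],0]
    - [[0.021,-0.045,-0.016],[0,0,0],0]
    - [[0.021,-0.045,-0.028],[0,0,0],0]
    - [[0.021,-0.045,-0.037],[0,0,0],0]
    - [[0.021,-0.045,-0.043],[0,0,0],0]
    - [[0.021,-0.045,-0.045],[0,0,0],0]
    - [[0.021,-0.045,-0.045],[0,0,0],0]

```text
clock: 15.5
tcp_pos: [0.5794, -0.016, 0.0825]
orientation: [2.298, -2.142, -0.001]
contact_force: [-0.2, -0.4, 0.0]
grip_width: 0.0154
```

```bash
python3 look.py pics/e3.png; python3 - <<'E'
from fit import *
im=cv2.imread("pics/e3_raw.png");J=[.633,.1185,-.172]
# dot centroid + plate fit in side, jig in side for reference
q,fv,ar=plate("side",im,[.595,.06,-.17]);Js=[.6331,.1206,-.166];c,s=np.cos(Js[2]),np.sin(Js[2]);d=q[:2]-Js[:2]
print(q,fv,ar,"plate in side-jig",d@[c,s],d@[-s,c],q[2]-Js[2])
E
```

```text
t 15.5 tcp [ 0.5794 -0.016   0.0825] jig -0.0298 -0.1416 F jig -0.12 -0.43 0.01 M [ 0.037 -0.033 -0.03 ]
[ 0.61731294  0.05425011 -0.12378641] 9.62339830233564 222.25 plate in side-jig -0.004606474907100515 -0.06804644944150866 0.04221358730750363
```

Call:
arm_command:
  increments:
    - [[0.0002,0.001,0],[0,0,0],0]
    - [[0.0006,0.0035,0],[0,0,0],0]
    - [[0.001,0.006,0],[0,0,0],0]
    - [[0.0015,0.0085,0],[0,0,0],0]
    - [[0.0019,0.011,0],[0,0,0],0]
    - [[0.0023,0.0135,0],[0,0,0],0]
    - [[0.0028,0.016,0],[0,0,0],0]
    - [[0.0032,0.0182,0],[0,0,0],0]
    - [[0.0035,0.02,0],[0,0,0],0]
    - [[0.0038,0.0217,0],[0,0,0],0]

```text
clock: 16.6
tcp_pos: [0.5834, 0.0055, 0.0828]
orientation: [2.297, -2.143, 0.0]
contact_force: [-0.1, -0.1, -0.6]
grip_width: 0.0154
```

Call:
arm_command:
  increments:
    - [[0.0003,0.0016,0],[0,0,0],0]
    - [[0.0005,0.0032,0],[0,0,0],0]
    - [[0.0008,0.0048,0],[0,0,0],0]
    - [[0.0011,0.0064,0],[0,0,0],0]
    - [[0.0014,0.008,0],[0,0,0],0]
    - [[0.0016,0.0096,0],[0,0,0],0]
    - [[0.0019,0.0112,0],[0,0,0],0]
    - [[0.0022,0.0128,0],[0,0,0],0]
    - [[0.0025,0.0144,0],[0,0,0],0]
    - [[0.0027,0.0158,0],[0,0,0],0]

```text
clock: 17.6
tcp_pos: [0.5861, 0.0214, 0.0828]
orientation: [-2.298, 2.143, -0.0]
contact_force: [-1.0, -0.3, -1.1]
grip_width: 0.0156
```

```bash
python3 look.py pics/e4.png
```

```text
t 17.6 tcp [0.5861 0.0214 0.0828] jig -0.0296 -0.1037 F jig -0.92 -0.5 -1.14 M [-0.081 -0.027  0.017]
```

View pics/e4.png

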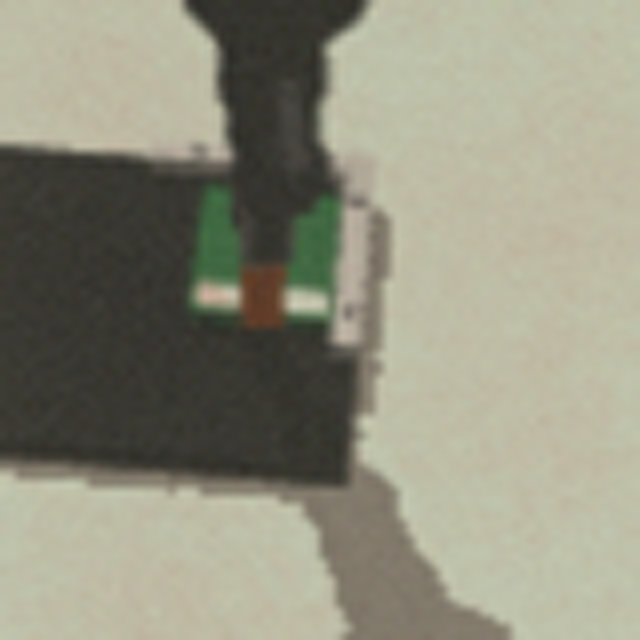

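Plate is still flush with the long stop, and the nose pushes at its mid-edge (crop: handle at (263,297), stop at col 332). I continue to the short stop; this is my 11th view.

Call:
arm_command:
  increments:
    - [[0.0003,0.0016,0],[0,0,0],0]
    - [[0.0005,0.0032,0],[0,0,0],0]
    - [[0.0008,0.0048,0],[0,0,0],0]
    - [[0.0011,0.0062,0],[0,0,0],0]
    - [[0.0013,0.0074,0],[0,0,0],0]
    - [[0.0014,0.0079,0],[0,0,0],0]

```text
clock: 18.3
tcp_pos: [0.5875, 0.0294, 0.0828]
orientation: [-2.298, 2.142, -0.0]
contact_force: [-0.6, 0.0, -0.3]
grip_width: 0.0152
```

Call:
arm_command:
  increments:
    - [[0.0001,0.0008,0],[0,0,0],0]
    - [[0.0002,0.0013,0],[0,0,0],0]
    - [[0.0003,0.0018,0],[0,0,0],0]
    - [[0.0003,0.002,0],[0,0,0],0]

```text
clock: 18.7
tcp_pos: [0.5878, 0.0312, 0.0828]
orientation: [-2.298, 2.142, -0.0]
contact_force: [0.7, -0.4, -1.3]
grip_width: 0.0151
```

Call:
arm_command:
  increments:
    - [[0.0001,0.0007,0],[0,0,0],0]
    - [[0.0002,0.0013,0],[0,0,0],0]
    - [[0.0003,0.0017,0],[0,0,0],0]
    - [[0.0003,0.0018,0],[0,0,0],0]

```text
clock: 19.1
tcp_pos: [0.5881, 0.0331, 0.0828]
orientation: [-2.298, 2.142, -0.0]
contact_force: [0.2, 0.6, -0.3]
grip_width: 0.0148
```

Call:
arm_command:
  increments:
    - [[0,0.0005,0],[0,0,0],0]
    - [[0.0001,0.0007,0],[0,0,0],0]
    - [[0.0001,0.0007,0],[0,0,0],0]

```text
clock: 19.4
tcp_pos: [0.5882, 0.0337, 0.0828]
orientation: [-2.298, 2.142, 0.0]
contact_force: [0.2, -0.4, -0.8]
grip_width: 0.0151
```

Call:
arm_command:
  increments:
    - [[0.0001,0.0004,0],[0,0,0],0]
    - [[0.0001,0.0008,0],[0,0,0],0]
    - [[0.0001,0.0008,0],[0,0,0],0]

```text
clock: 19.7
tcp_pos: [0.5883, 0.0345, 0.0828]
orientation: [-2.298, 2.142, -0.0]
contact_force: [0.0, -0.3, -0.7]
grip_width: 0.0152
```

Call:
arm_command:
  increments:
    - [[0.0001,0.0004,0],[0,0,0],0]
    - [[0.0001,0.0008,0],[0,0,0],0]
    - [[0.0001,0.0008,0],[0,0,0],0]

```text
clock: 20.0
tcp_pos: [0.5884, 0.0354, 0.0828]
orientation: [-2.298, 2.142, -0.0]
contact_force: [-0.5, -0.5, 0.0]
grip_width: 0.0153
```

Call:
arm_command:
  increments:
    - [[0.0001,0.0004,0],[0,0,0],0]
    - [[0.0001,0.0008,0],[0,0,0],0]
    - [[0.0001,0.0008,0],[0,0,0],0]

```text
clock: 20.3
tcp_pos: [0.5885, 0.0361, 0.0828]
orientation: [-2.298, 2.143, -0.0]
contact_force: [0.3, -0.2, -0.3]
grip_width: 0.0157
```

Call:
arm_command:
  increments:
    - [[0.0001,0.0004,0],[0,0,0],0]
    - [[0.0001,0.0008,0],[0,0,0],0]
    - [[0.0001,0.0008,0],[0,0,0],0]

```text
clock: 20.6
tcp_pos: [0.5885, 0.0366, 0.0828]
orientation: [2.297, -2.143, 0.0]
contact_force: [-0.4, -1.0, -0.7]
grip_width: 0.0152
```

Call:
arm_command:
  increments:
    - [[0.0001,0.0003,0],[0,0,0],0]
    - [[0.0001,0.0006,0],[0,0,0],0]
    - [[0.0001,0.0006,0],[0,0,0],0]

```text
clock: 20.9
tcp_pos: [0.5886, 0.0368, 0.0828]
orientation: [2.297, -2.143, 0.001]
contact_force: [-1.3, -2.9, 0.1]
grip_width: 0.0149
```

Call:
arm_command:
  increments:
    - [[0.0001,0.0003,0],[0,0,0],0]
    - [[0.0001,0.0006,0],[0,0,0],0]
    - [[0.0001,0.0006,0],[0,0,0],0]

```text
clock: 21.2
tcp_pos: [0.5886, 0.037, 0.0827]
orientation: [2.296, -2.142, 0.001]
contact_force: [-1.0, -5.3, 0.4]
grip_width: 0.0152
```

Call:
arm_command:
  increments:
    - [[0,0.0002,0],[0,0,0],0]
    - [[0,0.0002,0],[0,0,0],0]
    - [[0,0.0002,0],[0,0,0],0]
    - [[0,0.0002,0],[0,0,0],0]

```text
clock: 21.6
tcp_pos: [0.5886, 0.037, 0.0827]
orientation: [2.296, -2.143, 0.001]
contact_force: [-0.7, -4.8, 0.8]
grip_width: 0.0151
```

```bash
python3 look.py pics/e5.png; python3 - <<'E'
from h import *
im=cv2.imread("pics/e5_raw.png")
# stop/plate overlay from image: plain crop saved already; numeric: plate-right-edge vs stop along rows, plate-top vs stop along cols
u0,v0=[int(t) for t in px("side",(.633,.1185,.02))]
for v in range(v0-2,v0+22,4): print(v,[tuple(int(x) for x in im[v,u]) for u in range(u0-8,u0+5)])
E
```

```text
t 21.6 tcp [0.5886 0.037  0.0827] jig -0.0298 -0.0879 F jig 0.17 -4.87 0.77 M [-1.432  0.204  0.048]
181 [(44, 48, 50), (47, 53, 54), (49, 56, 56), (44, 53, 54), (48, 54, 53), (46, 53, 55), (76, 88, 90), (135, 150, 154), (157, 173, 180), (156, 174, 178), (157, 175, 180), (158, 177, 181), (164, 182, 186)]
185 [(46, 55, 55), (46, 52, 52), (50, 57, 56), (48, 63, 55), (52, 67, 54), (58, 85, 60), (66, 104, 63), (67, 105, 65), (88, 118, 93), (133, 151, 149), (149, 164, 172), (150, 165, 174), (157, 174, 181)]
189 [(46, 54, 56), (46, 51, 53), (58, 72, 65), (71, 99, 70), (65, 102, 64), (66, 102, 62), (68, 103, 63), (65, 101, 66), (95, 117, 107), (156, 171, 179), (154, 171, 179), (147, 162, 172), (113, 126, 134)]
193 [(41, 59, 93), (47, 70, 91), (55, 89, 66), (65, 103, 64), (65, 104, 64), (66, 103, 65), (64, 101, 61), (72, 103, 72), (104, 122, 119), (153, 167, 178), (161, 174, 184), (147, 163, 171), (113, 128, 135)]
197 [(47, 64, 98), (92, 109, 127), (157, 178, 179), (163, 186, 183), (162, 185, 182), (162, 185, 183), (144, 171, 166), (102, 131, 112), (133, 149, 152), (159, 171, 181), (154, 166, 175), (124, 137, 145), (106, 120, 128)]
201 [(47, 53, 53), (44, 50, 52), (46, 54, 56), (49, 53, 53), (45, 52, 50), (48, 55, 56), (55, 63, 63), (96, 107, 112), (146, 160, 168), (116, 126, 132), (134, 147, 156), (123, 138, 146), (106, 121, 129)]
```

Both edges look home: there are no dark pixels between glass and long stop, and the short edge is pressed at 4.9 N. I add a touch more, hold briefly, then back off and look at both contacts.

Call:
arm_command:
  increments:
    - [[0,0.0002,0],[0,0,0],0]
    - [[0,0.0002,0],[0,0,0],0]
    - [[0,0.0002,0],[0,0,0],0]
    - [[0,0.0002,0],[0,0,0],0]

```text
clock: 22.1
tcp_pos: [0.5886, 0.0371, 0.0827]
orientation: [2.295, -2.143, 0.001]
contact_force: [-0.5, -5.6, 1.1]
grip_width: 0.0157
```

Call:
arm_command:
  increments:
    - [[0,-0.001,0],[0,0,0],0]
    - [[-0.001,-0.004,0],[0,0,0],0]
    - [[-0.002,-0.01,0],[0,0,0],0]
    - [[-0.003,-0.018,0],[0,0,0],0]
    - [[-0.004,-0.025,0.004],[0,0,0],0]
    - [[-0.005,-0.03,0.016],[0,0,0],0]
    - [[-0.005,-0.032,0.034],[0,0,0],0]
    - [[-0.005,-0.032,0.053],[0,0,0],0]
    - [[-0.005,-0.032,0.069],[0,0,0],0]
    - [[-0.005,-0.032,0.077],[0,0,0],0]

```text
clock: 23.1
tcp_pos: [0.5848, 0.0063, 0.1624]
orientation: [-2.295, 2.141, -0.004]
contact_force: [-0.1, -0.2, -1.1]
grip_width: 0.0153
```

Call:
arm_command:
  increments:
    - [[-0.005,-0.01,0],[0,0,0],0]
    - [[-0.015,-0.03,0],[0,0,0],0]
    - [[-0.03,-0.06,0],[0,0,0],0]
    - [[-0.045,-0.09,0],[0,0,0],0]
    - [[-0.06,-0.12,0],[0,0,0],0]
    - [[-0.075,-0.155,0],[0,0,0],0]
    - [[-0.09,-0.19,0],[0,0,0],0]
    - [[-0.102,-0.22,0],[0,0,0],0]
    - [[-0.11,-0.235,0],[0,0,0],0]
    - [[-0.113,-0.241,0],[0,0,0],0]

```text
clock: 24.1
tcp_pos: [0.4683, -0.2372, 0.1591]
orientation: [2.292, -2.146, -0.002]
contact_force: [-0.2, 0.8, -0.6]
grip_width: 0.0154
```

```bash
python3 - <<'E'
from fit import *
o=r.get_obs();print(o["clock"],o["tcp_pos"],o["orientation"],o["contact_force"],o["grip_width"])
ims={n:np.mean([r.grab_frame(n).astype(float) for _ in range(4)],0).astype(np.uint8) for n in M}
for n in M: cv2.imwrite(f"pics/g_{n}.png",ims[n])
out=np.zeros((480,800,3),np.uint8)
for i,n in enumerate(M):
    u,v=px(n,(.60,.08,.02));c=crop(n,ims[n],u,v,20,24,10) ;c=cv2.resize(c,(400,480));out[:,i*400:i*400+400]=c
cv2.imwrite("pics/g.png",out)
E
```

```text
24.1 [ 0.46829251 -0.23719023  0.1590536 ] [ 2.29177464e+00 -2.14635460e+00 -2.02843931e-03] [-0.17488122  0.76808817 -0.60160322] 0.015360490764756787
```

View pics/g.png

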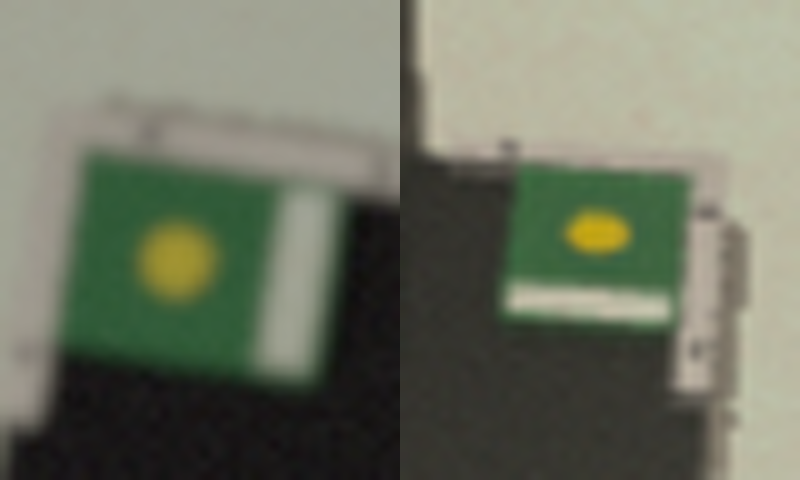

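In both views the plate's top and side edges meet the stops with no dark gap. I settle exactly over the grasp pose, then lower.

Call:
arm_command:
  increments:
    - [[-0.0004,-0.0011,0],[0,0,0],0]
    - [[-0.0004,-0.0011,0],[0,0,0],0]
    - [[-0.0004,-0.0011,-0.01],[0,0,0],0]
    - [[-0.0004,-0.0011,-0.025],[0,0,0],0]
    - [[-0.0004,-0.0011,-0.038],[0,0,0],0]
    - [[-0.0004,-0.0011,-0.044],[0,0,0],0]
    - [[-0.0004,-0.0011,-0.047],[0,0,0],0]
    - [[-0.0004,-0.0011,-0.047],[0,0,0],0]

```text
clock: 25.3
tcp_pos: [0.4702, -0.2356, 0.1124]
orientation: [2.297, -2.142, -0.001]
contact_force: [0.4, -0.4, -1.1]
grip_width: 0.0155
```

```bash
python3 - <<'E'
from fit import *
o=r.get_obs();print(o["clock"],o["tcp_pos"],o["orientation"],o["contact_force"])
im=np.mean([r.grab_frame("side").astype(float) for _ in range(4)],0).astype(np.uint8);cv2.imwrite("pics/k.png",im)
# handle columns just above the holder vs the holder's; start picture for reference
for nm,f in(("start","pics/b.png"),("now","pics/k.png")):
    a=cv2.imread(f).astype(int);d=np.clip(a[...,2]-a[...,0]-5,0,None)
    for z in (.055,.045):
        u,v=px("side",(.4715,-.236,z));row=d[int(round(v)),int(u)-12:int(u)+12].astype(float);g=row*(row>12);print(nm,z,int(round(v)),"centre",(g@np.arange(int(u)-12,int(u)+12))/g.sum(),"n",(g>0).sum())
E
```

```text
25.3 [ 0.47023652 -0.2355634   0.11240229] [ 2.29743334e+00 -2.14241831e+00 -1.08615856e-03] [ 0.41933393 -0.36758687 -1.07735629]
start 0.055 256 centre 243.58064516129033 n 6
start 0.045 258 centre 243.11328125 n 8
now 0.055 256 centre 243.64462809917356 n 6
now 0.045 258 centre 232.41666666666666 n 2
```

The handle is aligned with its start column to 0.1 px, about 0.2 mm. Lowering in.

Call:
arm_command:
  increments:
    - [[0,0,-0.003],[0,0,0],0]
    - [[0,0,-0.006],[0,0,0],0]
    - [[0,0,-0.009],[0,0,0],0]
    - [[0,0,-0.012],[0,0,0],0]
    - [[0,0,-0.014],[0,0,0],0]
    - [[0,0,-0.014],[0,0,0],0]

```text
clock: 26.1
tcp_pos: [0.4701, -0.2355, 0.0984]
orientation: [2.297, -2.142, -0.001]
contact_force: [-0.1, 0.2, -0.9]
grip_width: 0.0154
```

Call:
arm_command:
  increments:
    - [[0,0,-0.003],[0,0,0],0]
    - [[0,0,-0.006],[0,0,0],0]
    - [[0,0,-0.009],[0,0,0],0]
    - [[0,0,-0.012],[0,0,0],0]
    - [[0,0,-0.015],[0,0,0],0]
    - [[0,0,-0.016],[0,0,0],0]
    - [[0,0,-0.016],[0,0,0],0]

```text
clock: 26.8
tcp_pos: [0.4703, -0.2356, 0.0826]
orientation: [2.298, -2.142, -0.001]
contact_force: [-0.3, -0.1, -1.8]
grip_width: 0.0152
```

Call:
arm_command:
  increments:
    - [[0,0,-0.001],[0,0,0],0]
    - [[0,0,-0.002],[0,0,0],0]
    - [[0,0,-0.0025],[0,0,0],0]
    - [[0,0,-0.0025],[0,0,0],0]

```text
clock: 27.2
tcp_pos: [0.4705, -0.2357, 0.0806]
orientation: [-2.297, 2.143, -0.001]
contact_force: [-1.2, 0.6, 2.4]
grip_width: 0.0153
```

The floor is touched at the same TCP height as at the grasp. I release and withdraw straight up.

Call:
arm_command:
  increments:
    - [[0,0,0],[0,0,0],30]
    - [[0,0,0],[0,0,0],50]
    - [[0,0,0],[0,0,0],70]
    - [[0,0,0],[0,0,0],100]
    - [[0,0,0],[0,0,0],100]
    - [[0,0,0],[0,0,0],100]
    - [[0,0,0],[0,0,0],100]
    - [[0,0,0.005],[0,0,0],100]
    - [[0,0,0.015],[0,0,0],100]
    - [[0,0,0.03],[0,0,0],100]

```text
clock: 28.2
tcp_pos: [0.47, -0.2355, 0.1108]
orientation: [2.297, -2.142, -0.002]
contact_force: [0.2, -0.0, -0.2]
grip_width: 0.0851
```

Call:
arm_command:
  increments:
    - [[0,0,0.02],[0,0,0],100]
    - [[0,0,0.045],[0,0,0],100]
    - [[0,0,0.075],[0,0,0],100]
    - [[0,0,0.105],[0,0,0],100]
    - [[0,0,0.13],[0,0,0],100]
    - [[-0.01,-0.02,0.14],[0,0,0],100]
    - [[-0.02,-0.05,0.14],[0,0,0],100]
    - [[-0.03,-0.08,0.14],[0,0,0],100]
    - [[-0.035,-0.1,0.14],[0,0,0],100]
    - [[-0.035,-0.1,0.14],[0,0,0],100]

```text
clock: 29.2
tcp_pos: [0.4337, -0.339, 0.2512]
orientation: [2.291, -2.148, 0.002]
contact_force: [-0.6, -0.1, 0.7]
grip_width: 0.0852
```

```bash
python3 - <<'E'
from fit import *
o=r.get_obs();print(o["clock"],o["tcp_pos"],o["contact_force"],o["grip_width"],abs(o["qvel"]).max())
s=np.mean([r.grab_frame("side").astype(float) for _ in range(4)],0).astype(np.uint8)
b=cv2.imread("pics/b.png")
print("handle start",handle_top("side",b,[.47,-.232]),"now",handle_top("side",s,[.47,-.232]))
g=cv2.imread("pics/g_side.png");u,v=[int(t) for t in px("side",(.60,.08,.02))]
print("plate region change since push end",np.abs(s[v-20:v+20,u-20:u+20].astype(int)-g[v-20:v+20,u-20:u+20]).max())
# anything else moved? start vs now
d=cv2.absdiff(cv2.GaussianBlur(s,(3,3),0),cv2.GaussianBlur(b,(3,3),0)).max(2)>40
n,l,st,c=cv2.connectedComponentsWithStats(d.astype(np.uint8));print([(c[i].round(),st[i,4]) for i in range(1,n) if st[i,4]>8])
E
```

```text
29.2 [ 0.43370237 -0.3390433   0.25123794] [-0.55990997 -0.08105188  0.74913721] 0.08524405612474942 0.052225085318669255
handle start (array([244.56132353, 243.31612745]), np.float64(19.921875), array([ 0.47242965, -0.23573488,  0.106     ])) now (array([244.61781609, 243.26607399]), np.float64(21.75), array([ 0.47259534, -0.23555402,  0.106     ]))
plate region change since push end 128
[(array([11., 14.]), np.int32(293)), (array([35.,  7.]), np.int32(194)), (array([80.,  6.]), np.int32(275)), (array([109.,  22.]), np.int32(1028)), (array([16., 53.]), np.int32(22)), (array([28., 57.]), np.int32(148)), (array([81., 66.]), np.int32(97)), (array([203., 128.]), np.int32(6892)), (array([75., 72.]), np.int32(46)), (array([ 74., 143.]), np.int32(3913)), (array([16., 81.]), np.int32(98)), (array([ 39., 104.]), np.int32(432)), (array([226., 103.]), np.int32(105)), (array([ 87., 106.]), np.int32(64)), (array([103., 139.]), np.int32(155)), (array([ 48., 159.]), np.int32(203)), (array([ 61., 159.]), np.int32(276)), (array([126., 278.]), np.int32(5705)), (array([272., 195.]), np.int32(356)), (array([ 61., 189.]), np.int32(13)), (array([124., 214.]), np.int32(96)), (array([ 77., 258.]), np.int32(14)), (array([ 77., 284.]), np.int32(165)), (array([101., 360.]), np.int32(410)), (array([267., 369.]), np.int32(356)), (array([150., 375.]), np.int32(177))]
```

The handle top is back to its start pixel within 0.06 px. The plate-region difference probably comes from the arm in the crop, so I check that before handing in.

```bash
python3 - <<'E'
from fit import *
s=np.mean([r.grab_frame("side").astype(float) for _ in range(4)],0).astype(np.uint8);g=cv2.imread("pics/g_side.png")
u,v=[int(t) for t in px("side",(.60,.08,.02))]
D=np.abs(s.astype(int)-g).max(2)[v-20:v+20,u-20:u+20];ys,xs=np.where(D>40);print("changed px: cols",xs.min(),xs.max(),"rows",ys.min(),ys.max(),len(xs))
def c(im,lo,hi,x0,y0,x1,y1):
    h=cv2.inRange(cv2.cvtColor(im[y0:y1,x0:x1],cv2.COLOR_BGR2HSV),lo,hi);m=cv2.moments(h,True);return m["m10"]/m["m00"],m["m01"]/m["m00"],m["m00"]
for im in(g,s): print("dot",c(im,(20,150,120),(35,255,255),u-12,v-15,u+14,v+15),"green",c(im,(40,60,50),(90,255,255),u-14,v-15,u+16,v+15))
E
```

```text
changed px: cols 0 2 rows 0 10 28
dot (11.3, 13.65, 20.0) green (12.83173076923077, 14.764423076923077, 208.0)
dot (11.3, 13.65, 20.0) green (12.88888888888889, 14.81159420289855, 207.0)
```

Only the crop's edge columns changed, which is the arm; the plate has not moved. Handing in.

```bash
python3 -c "
from bench import r
print(r.hand_in())"
```

```text
the job is handed in; nothing more can be done
None
```

I took the tool out of its 60 mm holder and pushed the plate against both stops. The tool is back in its holder and released, and the job is handed in, with the arm's clock at about 30 s of the 72 s allowed.

- **Pushes:** The long edge was pressed on the long stop at about 6.4 N and the short edge on the short stop at about 5.6 N. These are wrist readings with about 1 N of noise, taken at the end of each move, so the peaks in between were not seen.
- **Plate:** After the pushes, both cameras showed the plate meeting both stops with no dark gap. The plate did not move between the end of the push and hand-in. One pixel is about 3 mm, so "within 1.5 mm" rests on the missing gap and the pressing forces, not on a direct measurement.
- **Tool:** It touched the holder floor at the same height as when I gripped it. After release, the handle top was within 0.1 pixel (about 0.2 mm) of its starting place.
- **Disagreements:** The two cameras differed by 2–5 mm on the jig and plate positions, so I used the averages and found the stops by force. Automatic plate fits that included the aluminium stops were unreliable, and I ignored them.
- **Other objects:** I did not check each one for movement. Comparing the start and end pictures was inconclusive because the arm and its shadow had changed. The moves were planned clear of everything else, and I saw no unexpected contact force.

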